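Put the slit lamp's eyepieces back in order

ROBOT

A 6-joint arm with a two-finger parallel gripper is mounted at the origin on the work surface. World frame = base frame: x ahead of the robot, y to its left, z up, the work surface at z = 0. Lengths are in m, angles in rad, forces in N, time in s.
With the tool pointing down it reaches from about 0.375 to 0.975 m from the base axis. Payload 3.8 kg.
Tool frame: the origin (TCP) lies at the very end of the fingers, on their centre line; the grasp point (between the pads) lies 19 mm behind it; z points along the fingers, y is the line along which they close (so a half turn about z gives the same grasp; the last joint's range is limited). The gripper opens to 85 mm and grips with 20 to 120 N. Pads are 22 mm wide; open, the fingers measure 114 mm over their backs; the gripper's body (76 mm by 85 mm) begins 54 mm behind the grasp point. The pads swing forward as they close: fully open they stand 13 mm farther back than shut.
Start: joints at [-1.283, 0.264, 1.604, -0, 1.274, -0.037], TCP at [0.215, -0.64, 0.231] pointing down, gripper open.
Joint ranges: [-2.63, 2.63], [-0.94, 2.18], [0.31, 2.57], [-1.31, 4.45], [0, 2.66], [-2.55, 2.55]. Speed limits (rad/s): [2.57, 2.57, 3.14, 3.14, 3.14, 3.14].

INTERFACE

Orientations are given as a unit quaternion [w, x, y, z].
In Python, from plant import ctrl, vision gives the robot as it stands. The module is installed in compiled form; this text tells all that it offers.
- The arm moves only by the tool drive_tool, never from a script. Its argument "deltas" is a list of rows, each an object of numbers: "tx", "ty", "tz": the shift along the tool's x, y, z in cm; "twist": the turn about the tool's z in degrees; "fingers": the closure, from 0 (fully open) to 1 (shut). A call has 1 to 10 rows; each row shifts and turns the commanded pose from where the row before left it, along the tool's axes as they then stand; what a row does not reach is not made up. A row lasts 1/8 s, in which the tool goes at most 62.5 mm and 10.7 degrees, less where a joint would pass 70% of its speed; a pose out of reach is approached as far as the arm can. A call is refused whole if a number of a shift passes 6.25 or a number of a turn 10.7, either way. A call with a gripper value outside its range is refused whole. The fingers move at their own pace and stop on an object; "force" is the grip in N (left out, the last holds). Time passes only in rows, so rows that do not move let the fingers close. It gives the time, the measured TCP pose, the force, the opening and the grip force at its end, in the units of the state.
- ctrl.observe(): the state, without advancing time (a new reading comes with each control period).
- vision.snapshot(name): name is "scene" or "top" or "wrist"; returns a dict with "img" (420x560x3 uint8, red, green, blue), "z_map" (420x560 float32, m along the optical axis (not along the pixel's ray), 0 where there is no reading), "fx", "fy", "cx", "cy" (pixels), "R" (3x3) and "t" (3): a world point X has camera coordinates R X + t; the wrist camera has in their place "T_tool_cam" (4x4, takes a point from camera to tool coordinates, whose origin is the TCP and whose axes are the flange's). Camera axes: x right, y down, z forward; pixel columns grow to the right and rows downward; lengths in m; the calibration is good to about 2 mm. A picture is of the moment at which its call begins: read the wrist's pose just before it.
- ctrl.finish_job(): hands the job in; it is judged then, once.
The state is a dict: "time_s": time; "qpos": joint angles; "qd": joint speeds; "effort": joint torques, N m; "position": TCP position; "orientation": TCP orientation; "force": force on the tool from outside, world axes, zero at the start; "moment": the same for the moment, N m; "width": finger opening in m; "gripper_force": force on a finger pad.
Only numpy, scipy, OpenCV 4.12 (cv2) and the standard library are available. Lean on these libraries where they do the work, as an engineer would, in place of code of your own. Each camera call takes 0.05 s, during which the arm holds its last target. There are 200 camera calls.

TASK

Four cleaned microscope eyepieces stand in a row on the pads of the steel drying tray. Move them all to the empty wooden stand and keep their order: the eyepiece nearest the robot goes into the seat beside the knobbed post, the next nearest into the next seat, and so on until the farthest one fills the seat at the other end. Set each one down gently, upright in the middle of its seat, and never let one tip over or drop.

Things in the scene. Friction and masses are not known exactly. Their poses are not given: they have to be found in the camera images.
- slim_mid (a point): the slimmest eyepiece: an upright black cylinder with a glass top, 30 mm in diameter, 52 mm high. Origin on its axis, half-way up; its z axis points up. Stands upright on a pad at the start.
- stout_mid (a point): the widest and lowest eyepiece: an upright black cylinder with a glass top, 48 mm in diameter, 46 mm high. Origin on its axis, half-way up; its z axis points up. Stands upright on a pad at the start.
- tall_mid (a point): the tallest eyepiece: an upright straight black cylinder with a wide glass top, 40 mm in diameter, 66 mm high. Origin on its axis, half-way up; its z axis points up. Stands upright on a pad at the start.
- nosed_mid (a point): the stepped eyepiece: a black barrel 40 mm in diameter and 48 mm high with a narrow nose (22 mm in diameter, 14 mm high) on top, 62 mm high in all. Origin on its axis, half-way up; its z axis points up. Stands upright on a pad at the start.
- pad_a_top (a point): white drying pad, 58 x 60 x 6 mm, fixed on the steel tray. Point at the centre of its top face, 16 mm above the table; x runs along the row, away from the robot. The four pads are 68 mm apart in a row; their order varies. Under the slimmest eyepiece at the start.
- pad_b_top (a point): white drying pad, 58 x 60 x 6 mm, fixed on the steel tray. Point at the centre of its top face, 16 mm above the table; x runs along the row, away from the robot. The four pads are 68 mm apart in a row; their order varies. Under the widest eyepiece at the start.
- pad_c_top (a point): white drying pad, 58 x 60 x 6 mm, fixed on the steel tray. Point at the centre of its top face, 16 mm above the table; x runs along the row, away from the robot. The four pads are 68 mm apart in a row; their order varies. Under the tallest eyepiece at the start.
- pad_d_top (a point): white drying pad, 58 x 60 x 6 mm, fixed on the steel tray. Point at the centre of its top face, 16 mm above the table; x runs along the row, away from the robot. The four pads are 68 mm apart in a row; their order varies. Under the stepped eyepiece at the start.
- stand: fixed wooden bar, 340 (x, roughly away from the robot) x 80 x 16 mm, left or right of the tray; origin at the centre of its underside, on the table. On its flat top four seats, grey felt discs 56 mm wide, centred at x = -102, -34, 34, 102 mm, y = 0. Cross ribs 4 mm thick, 7 mm high at x = -136, -68, 0, 68, 136 mm.
- post: aluminium post, 14 mm in diameter with a 20 mm ball head, 48 mm high, fixed on one end of the stand, 154 mm from its centre: at its near end (-x) on some starts, its far end (+x) on others; the opposite end has only a flat 5 mm stub. Origin at the centre of its foot, on the stand's top.

How it is judged:
At the end, for the whole second after the job is handed in: Counted from the robot, the eyepieces of the tray stand in the seats counted from the post: each within 12 mm of its seat's centre along and across the stand, at seat height within 4 mm, upright within 5 degrees, released and at rest (((world x of pad_a_top between 0.4 and 0.482 m and horizontal distance between slim_mid and post between 0.04 and 0.064 m) or (world x of pad_a_top between 0.482 and 0.55 m and horizontal distance between slim_mid and post between 0.108 and 0.132 m) or (world x of pad_a_top between 0.55 and 0.618 m and horizontal distance between slim_mid and post between 0.176 and 0.2 m) or (world x of pad_a_top between 0.618 and 0.7 m and horizontal distance between slim_mid and post between 0.244 and 0.268 m)) and y of slim_mid in the frame of stand between -0.012 and 0.012 m and z of slim_mid in the frame of stand between 0.038 and 0.046 m and angle between each of slim_mid, stout_mid, tall_mid, nosed_mid's own z axis and vertical below 0.09 rad and linear speed of each of slim, stout, tall, nosed below 0.02 m/s and angular speed of each of slim, stout, tall, nosed below 0.2 rad/s and contact force between each of slim, stout, tall, nosed and the fingers below 0.1 N and ((world x of pad_b_top between 0.4 and 0.482 m and horizontal distance between stout_mid and post between 0.04 and 0.064 m) or (world x of pad_b_top between 0.482 and 0.55 m and horizontal distance between stout_mid and post between 0.108 and 0.132 m) or (world x of pad_b_top between 0.55 and 0.618 m and horizontal distance between stout_mid and post between 0.176 and 0.2 m) or (world x of pad_b_top between 0.618 and 0.7 m and horizontal distance between stout_mid and post between 0.244 and 0.268 m)) and y of stout_mid in the frame of stand between -0.012 and 0.012 m and z of stout_mid in the frame of stand between 0.035 and 0.043 m and ((world x of pad_c_top between 0.4 and 0.482 m and horizontal distance between tall_mid and post between 0.04 and 0.064 m) or (world x of pad_c_top between 0.482 and 0.55 m and horizontal distance between tall_mid and post between 0.108 and 0.132 m) or (world x of pad_c_top between 0.55 and 0.618 m and horizontal distance between tall_mid and post between 0.176 and 0.2 m) or (world x of pad_c_top between 0.618 and 0.7 m and horizontal distance between tall_mid and post between 0.244 and 0.268 m)) and y of tall_mid in the frame of stand between -0.012 and 0.012 m and z of tall_mid in the frame of stand between 0.045 and 0.053 m and ((world x of pad_d_top between 0.4 and 0.482 m and horizontal distance between nosed_mid and post between 0.04 and 0.064 m) or (world x of pad_d_top between 0.482 and 0.55 m and horizontal distance between nosed_mid and post between 0.108 and 0.132 m) or (world x of pad_d_top between 0.55 and 0.618 m and horizontal distance between nosed_mid and post between 0.176 and 0.2 m) or (world x of pad_d_top between 0.618 and 0.7 m and horizontal distance between nosed_mid and post between 0.244 and 0.268 m)) and y of nosed_mid in the frame of stand between -0.012 and 0.012 m and z of nosed_mid in the frame of stand between 0.043 and 0.051 m); the robot touches nothing.
It fails at once if an eyepiece is tipped over (leans more than 35 degrees) (angle between any of slim_mid, stout_mid, tall_mid, nosed_mid's own z axis and vertical above 0.61 rad).
It fails at once if an eyepiece is dropped or thrown (moves faster than 0.7 m/s without being held, a fall of about 25 mm) ((linear speed of slim above 0.7 m/s and contact force between slim and the fingers below 0.01 N) or (linear speed of stout above 0.7 m/s and contact force between stout and the fingers below 0.01 N) or (linear speed of tall above 0.7 m/s and contact force between tall and the fingers below 0.01 N) or (linear speed of nosed above 0.7 m/s and contact force between nosed and the fingers below 0.01 N)).
It also fails if it takes over 106 s, if anything falls off the work surface, if the arm or the gripper's body presses on something with over 40 N, if the wrist force passes 120 N, or if a joint passes its speed limit or range.

## Working session

There is one attempt and no reset: what is moved stays moved. The work goes in short steps, Python scripts to look and compute and a tool call to move; the robot and the scene stay as the last step left them, time stands still between calls to the robot, and variables do not carry over. Pictures are saved under pics/ and viewed, at most 14 in all, crops included, and the job is handed in when it is done.

Besides the shell and the picture viewer there is one more tool, called after "Emit:" in YAML: its name, and indented under it one key for each argument. drive_tool: Moves the arm, as the interface text tells. Its arguments: {"type":"object","properties":{"deltas":{"type":"array"},"force":{"type":"number"}},"required":["deltas"]}

```bash
mkdir -p pics; cat > h.py <<'E'
from plant import ctrl, vision
import numpy as np, cv2
def snap(n):
    s=ctrl.observe(); return s,vision.snapshot(n)
def save(img,name): cv2.imwrite('pics/'+name,cv2.cvtColor(img,cv2.COLOR_RGB2BGR))
def cloud(v):
    h,w=v['z_map'].shape; u,r=np.meshgrid(np.arange(w),np.arange(h)); z=v['z_map']
    P=np.stack([(u-v['cx'])/v['fx']*z,(r-v['cy'])/v['fy']*z,z],-1)
    return (P-v['t'])@v['R']   # R^T (P-t)
E
python3 - <<'E'
from h import *
s,v=snap('top'); save(v['img'],'top.png'); np.savez('top.npz',**v)
print(s); print(v['R'],v['t'],v['fx'])
s,v=snap('scene'); save(v['img'],'scene.png')
E
```

```text
{'time_s': 0.0, 'qpos': array([-1.28292817e+00,  2.64764538e-01,  1.60538790e+00, -1.79520963e-06,
        1.27368791e+00, -3.68934313e-02]), 'qd': array([-6.56639773e-05,  2.61870908e-04, -5.48056308e-04,  7.87230328e-04,
       -8.76182272e-05,  9.50689579e-04]), 'effort': array([-1.76900634e-03, -5.15110767e+01, -3.67312682e+01, -3.12482207e-04,
        1.26470852e-02, -8.30056194e-06]), 'position': array([ 0.21517423, -0.63901056,  0.22994684]), 'orientation': array([-1.11490066e-03,  9.86844516e-01,  1.61668298e-01, -1.41509753e-04]), 'force': array([0.63789993, 0.0247694 , 0.0880937 ]), 'moment': array([ 0.00266753, -0.00552102,  0.02577199]), 'gripper_force': 0.0, 'width': 0.08537612051987299}
[[ 0.02608965 -0.99965187 -0.00393419]
 [-0.97748962 -0.0246866  -0.20953427]
 [ 0.2093642   0.00931231 -0.97779339]] [-0.0282495   0.55532974  0.81034318] 494.0644255658716
```

View pics/top.png

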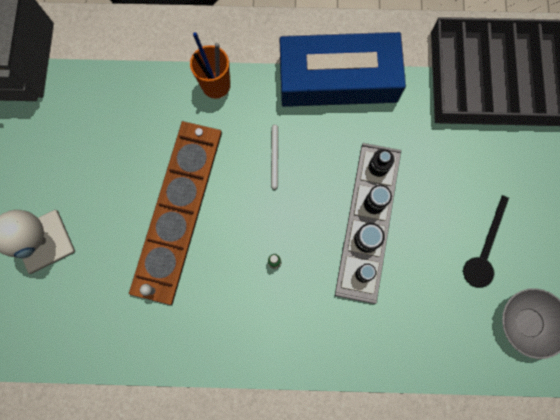

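View pics/scene.png

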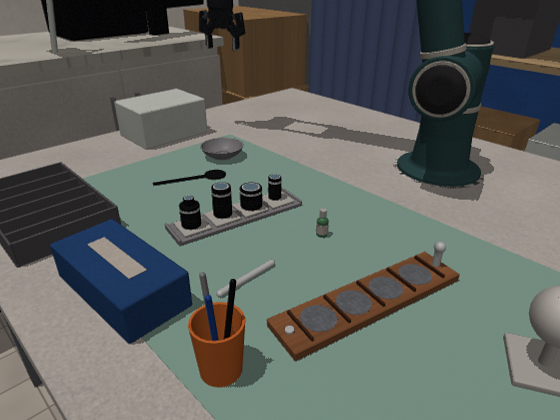

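The robot is at the bottom of the top view. The tray holds slim (366,272), stout (370,237), tall (377,199) and nosed (382,160), near to far. The stand is on the left (+y), with its post at the near end (147,290) and seats at (160,262), (171,227), (181,192) and (191,157).

```bash
python3 - <<'E'
from h import *
v=dict(np.load('top.npz')); P=cloud(v)
for n,c,r,h in [('slim',366,272,.068),('stout',370,237,.062),('tall',377,199,.082),('nosed',382,160,.078)]:
    Q=P[r-22:r+23,c-22:c+23].reshape(-1,3); Q=Q[abs(Q[:,2]-h)<.006]
    (x,y),rad=cv2.minEnclosingCircle((Q[:,:2]*1000).astype(np.float32)); print(n,x,y,rad,Q.mean(0),len(Q))
Q=P[115:310,120:230].reshape(-1,3); Q=Q[(Q[:,2]>.011)&(Q[:,2]<.03)]
rect=cv2.minAreaRect((Q[:,:2]*1000).astype(np.float32)); print('stand',rect,np.median(Q[:,2]))
print(P[262,160],P[227,171],P[192,181],P[157,191],P[287:294:3,147])
Q=P[140:305,330:405].reshape(-1,3); Q=Q[(Q[:,2]>.006)&(Q[:,2]<.012)]
print('tray',cv2.minAreaRect((Q[:,:2]*1000).astype(np.float32)))
E
```

```text
slim 450.4078063964844 -157.59617614746094 15.246102333068848 [ 0.45017079 -0.15688108  0.06926075] 248
stout 513.1773681640625 -164.43898010253906 24.36697006225586 [ 0.51258448 -0.16418576  0.06323684] 611
tall 580.9722290039062 -178.14584350585938 20.551162719726562 [ 0.57952161 -0.1779797   0.08319443] 418
nosed 652.3657836914062 -187.615234375 10.912994384765625 [ 0.65153942 -0.18754347  0.07904435] 123
stand ((562.4512939453125, 186.09722900390625), (81.0086898803711, 340.2892150878906), 77.61444854736328) 0.017173975471367075
[0.46209424 0.20705485 0.02183558] [0.52731035 0.19339172 0.01612556] [0.59400886 0.17977497 0.01560195] [0.66256685 0.16553481 0.0159442 ] [[0.41510396 0.21504545 0.06331052]
 [0.41003844 0.21429495 0.06447707]
 [0.40514073 0.21461832 0.06180978]]
tray ((551.7481079101562, -171.30899047851562), (308.075927734375, 138.1313018798828), 1.1285258531570435)
```

Emit:
drive_tool:
  deltas:
    - {"twist": 9.5}
    - {"twist": 9.5}
    - {"twist": 9.6}
    - {"tx": 1, "ty": -3.6}
    - {"tx": 1, "ty": -3.6}
    - {"tx": 1, "ty": -3.6}
    - {"tx": 1, "ty": -3.6}
    - {"tx": 1, "ty": -3.6}
    - {"tx": 1, "ty": -3.6}
    - {"tx": 1, "ty": -3.6}
  force: 50

```text
validation failed for argument at $.de...
```

Emit:
drive_tool:
  deltas:
    - {"tx": 1, "ty": -3.6}
    - {"tx": 1, "ty": -3.6}
    - {"tx": 1, "ty": -3.6}
    - {"tx": 1, "ty": -3.6}
    - {"tx": 1, "ty": -3.6}
    - {"tx": 1, "ty": -3.6}
    - {"tx": 1, "ty": -3.6}
    - {"tx": 1, "ty": -3, "tz": 2}
    - {"tz": 2}
    - {}

```text
validation failed for argument at $.de...
```

Emit:
drive_tool:
  deltas:
    - {"tx": 0, "ty": 0, "tz": 0, "twist": 9.5, "fingers": 0}
    - {"tx": 0, "ty": 0, "tz": 0, "twist": 9.5, "fingers": 0}
  force: 50

```text
time_s: 0.35
position: [0.2153, -0.6393, 0.2304]
orientation: [-0.001, 1.0, -0.006, -0.0]
force: [0.3, -0.2, -0.3]
width: 0.085
gripper_force: 0.0
```

Emit:
drive_tool:
  deltas:
    - {"tx": 0, "ty": 0, "tz": 0, "twist": 9.5, "fingers": 0}
    - {"tx": 0.9, "ty": -3.3, "tz": 0, "twist": 0, "fingers": 0}
    - {"tx": 0.9, "ty": -3.3, "tz": 0, "twist": 0, "fingers": 0}
    - {"tx": 0.9, "ty": -3.3, "tz": 0, "twist": 0, "fingers": 0}
    - {"tx": 0.9, "ty": -3.3, "tz": 0, "twist": 0, "fingers": 0}
    - {"tx": 0.9, "ty": -3.3, "tz": 0, "twist": 0, "fingers": 0}
    - {"tx": 0.9, "ty": -3.3, "tz": 0, "twist": 0, "fingers": 0}
    - {"tx": 0.9, "ty": -3.3, "tz": 0, "twist": 0, "fingers": 0}
    - {"tx": 0.9, "ty": -3.3, "tz": 0, "twist": 0, "fingers": 0}
    - {"tx": 0.9, "ty": -3.3, "tz": 0, "twist": 0, "fingers": 0}

```text
time_s: 1.6
position: [0.3463, -0.3597, 0.2308]
orientation: [-0.0, 0.996, -0.086, -0.0]
force: [0.7, -0.2, 0.1]
width: 0.0855
gripper_force: 0.0
```

Emit:
drive_tool:
  deltas:
    - {"tx": 0.9, "ty": -3.3, "tz": 0, "twist": 0, "fingers": 0}
    - {"tx": 0.9, "ty": -3.3, "tz": 0, "twist": 0, "fingers": 0}
    - {"tx": 0.9, "ty": -3.3, "tz": 0, "twist": 0, "fingers": 0}
    - {"tx": 0.9, "ty": -3.3, "tz": 0, "twist": 0, "fingers": 0}
    - {"tx": 0.9, "ty": -3.3, "tz": 0, "twist": 0, "fingers": 0}
    - {"tx": 0.9, "ty": -3.3, "tz": 0, "twist": 0, "fingers": 0}
    - {"tx": 0, "ty": 0, "tz": 1, "twist": 0, "fingers": 0}
    - {"tx": 0, "ty": 0, "tz": 0, "twist": 0, "fingers": 0}

```text
time_s: 2.6
position: [0.4323, -0.1751, 0.2198]
orientation: [-0.0, 0.996, -0.086, -0.001]
force: [0.4, -1.1, 0.5]
width: 0.0856
gripper_force: 0.0
```

```bash
cat >> h.py <<'E'
from scipy.spatial.transform import Rotation
def wcloud(s,v):
    h,w=v['z_map'].shape; u,r=np.meshgrid(np.arange(w),np.arange(h)); z=v['z_map']
    P=np.stack([(u-v['cx'])/v['fx']*z,(r-v['cy'])/v['fy']*z,z],-1)
    T=v['T_tool_cam']; P=P@T[:3,:3].T+T[:3,3]
    q=s['orientation']; Q=Rotation.from_quat([q[1],q[2],q[3],q[0]]).apply(P.reshape(-1,3))+s['position']
    Q[z.ravel()==0]=np.nan; return Q.reshape(P.shape)
def circ(P,x,y,h,rad=.035):
    Q=P.reshape(-1,3); Q=Q[(np.hypot(Q[:,0]-x,Q[:,1]-y)<rad)&(abs(Q[:,2]-h)<.006)]
    if len(Q)<20: return None
    c,r=cv2.minEnclosingCircle((Q[:,:2]*1000).astype(np.float32)); return np.round([*c,r,1000*np.median(Q[:,2])],1)
E
python3 - <<'E'
from h import *
s,v=snap('wrist'); save(v['img'],'w1.png'); P=wcloud(s,v)
for n,x,y,h in [('slim',.450,-.157,.068),('stout',.513,-.164,.062),('tall',.580,-.178,.082),('nosed',.652,-.187,.078)]: print(n,circ(P,x,y,h))
E
```

```text
slim [ 451.4 -158.    15.    68.8]
stout [ 514.3 -165.    24.2   62.8]
tall [ 581.3 -178.8   20.1   82.8]
nosed None
```

View pics/w1.png

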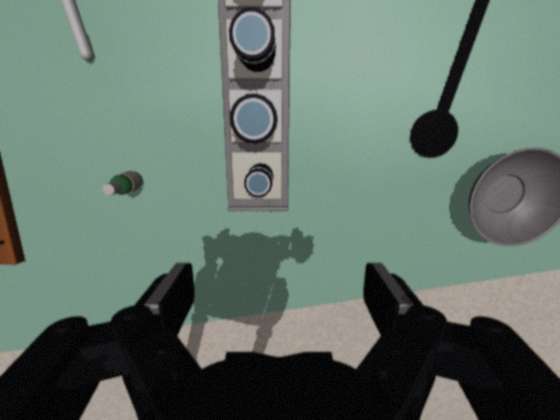

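Emit:
drive_tool:
  deltas:
    - {"tx": 0.8, "ty": -1, "tz": 0, "twist": 0, "fingers": 0}
    - {"tx": 0.75, "ty": -1, "tz": 2, "twist": 0, "fingers": 0}
    - {"tx": 0, "ty": 0, "tz": 3, "twist": 0, "fingers": 0}
    - {"tx": 0, "ty": 0, "tz": 3, "twist": 0, "fingers": 0}
    - {"tx": 0, "ty": 0, "tz": 3, "twist": 0, "fingers": 0}
    - {"tx": 0, "ty": 0, "tz": 2.5, "twist": 0, "fingers": 0}
    - {"tx": 0, "ty": 0, "tz": 2.5, "twist": 0, "fingers": 0}
    - {"tx": 0, "ty": 0, "tz": 2, "twist": 0, "fingers": 0}
    - {"tx": 0, "ty": 0, "tz": 1.3, "twist": 0, "fingers": 0}
    - {"tx": 0, "ty": 0, "tz": 0, "twist": 0, "fingers": 0}

```text
time_s: 3.9
position: [0.4516, -0.1581, 0.0275]
orientation: [-0.0, 0.996, -0.086, -0.001]
force: [-1.0, 0.2, -0.0]
width: 0.0855
gripper_force: 0.0
```

Emit:
drive_tool:
  deltas:
    - {"tx": 0, "ty": 0, "tz": 0, "twist": 0, "fingers": 0.3}
    - {"tx": 0, "ty": 0, "tz": 0, "twist": 0, "fingers": 0.5}
    - {"tx": 0, "ty": 0, "tz": 0, "twist": 0, "fingers": 0.6}
    - {"tx": 0, "ty": 0, "tz": 0, "twist": 0, "fingers": 0.7}
    - {"tx": 0, "ty": 0, "tz": 0, "twist": 0, "fingers": 0.8}
    - {"tx": 0, "ty": 0, "tz": 0, "twist": 0, "fingers": 1}
    - {"tx": 0, "ty": 0, "tz": 0, "twist": 0, "fingers": 1}
    - {"tx": 0, "ty": 0, "tz": 0, "twist": 0, "fingers": 1}
  force: 40

```text
time_s: 4.9
position: [0.4528, -0.1584, 0.029]
orientation: [0.0, 0.996, -0.086, 0.001]
force: [-1.8, 1.1, 5.5]
width: 0.0292
gripper_force: 39.5
```

Emit:
drive_tool:
  deltas:
    - {"tx": 0, "ty": 0, "tz": -0.5, "twist": 0, "fingers": 1}
    - {"tx": 0, "ty": 0, "tz": -1.5, "twist": 0, "fingers": 1}
    - {"tx": 0, "ty": 0, "tz": -2.5, "twist": 0, "fingers": 1}
    - {"tx": 0, "ty": 0, "tz": -2.5, "twist": 0, "fingers": 1}
    - {"tx": 0, "ty": 0, "tz": -2, "twist": 0, "fingers": 1}
    - {"tx": 0, "ty": 0, "tz": -1, "twist": 0, "fingers": 1}
    - {"tx": -0.2, "ty": -1, "tz": 0, "twist": 0, "fingers": 1}
    - {"tx": -0.3, "ty": -2, "tz": 0, "twist": 0, "fingers": 1}
    - {"tx": -0.4, "ty": -3, "tz": 0, "twist": 0, "fingers": 1}

```text
time_s: 6.02
position: [0.4525, -0.0966, 0.1271]
orientation: [-0.0, 0.996, -0.087, -0.001]
force: [-0.5, -0.8, -0.9]
width: 0.0294
gripper_force: 39.5
```

Emit:
drive_tool:
  deltas:
    - {"tx": -0.5, "ty": -3.5, "tz": 0, "twist": 0, "fingers": 1}
    - {"tx": -0.5, "ty": -3.5, "tz": 0, "twist": 0, "fingers": 1}
    - {"tx": -0.5, "ty": -3.5, "tz": 0, "twist": 0, "fingers": 1}
    - {"tx": -0.5, "ty": -3.5, "tz": 0, "twist": 0, "fingers": 1}
    - {"tx": -0.5, "ty": -3.5, "tz": 0, "twist": 0, "fingers": 1}
    - {"tx": -0.5, "ty": -3.5, "tz": 0, "twist": 0, "fingers": 1}
    - {"tx": -0.5, "ty": -3.5, "tz": 0, "twist": 0, "fingers": 1}
    - {"tx": -0.5, "ty": -3, "tz": 0, "twist": 0, "fingers": 1}
    - {"tx": -0.3, "ty": -1.7, "tz": 0, "twist": 0, "fingers": 1}
    - {"tx": 0, "ty": -0.5, "tz": 0, "twist": 0, "fingers": 1}

```text
time_s: 7.28
position: [0.4614, 0.203, 0.1275]
orientation: [0.0, 0.996, -0.085, -0.001]
force: [0.5, 0.6, -0.3]
width: 0.0287
gripper_force: 39.6
```

Emit:
drive_tool:
  deltas:
    - {"tx": 0, "ty": 0, "tz": 0, "twist": 0, "fingers": 1}
    - {"tx": 0, "ty": 0, "tz": 0, "twist": 0, "fingers": 1}

```text
time_s: 7.52
position: [0.4621, 0.2016, 0.1281]
orientation: [0.0, 0.996, -0.087, -0.0]
force: [-0.2, 0.0, -0.1]
width: 0.029
gripper_force: 39.6
```

```bash
cat > look.py <<'E'
from h import *
import sys
# stand seen by wrist; grey felt pixel check + in-hand picture
s,v=snap('wrist'); save(v['img'],sys.argv[1]); P=wcloud(s,v); I=v['img'].astype(int)
m=(P[...,2]>.010)&(P[...,2]<.022)&(P[...,1]>.1)&(P[...,0]<.75)
g=m&(abs(I[...,0]-I[...,2])<25)
c=np.array([.5625,.1861]);
for k,sx in enumerate((-.102,-.034,.034,.102)):
    p=c+sx*np.array([.9767,-.2146]); q=P[g&(np.hypot(P[...,0]-p[0],P[...,1]-p[1])<.033)]
    if len(q)>50: print(k,p,cv2.minEnclosingCircle((q[:,:2]*1000).astype(np.float32)),len(q))
w=P[(P[...,2]>.010)&(P[...,2]<.03)&(np.hypot(P[...,0]-.5625,P[...,1]-.1861)<.2)]
print('stand',cv2.minAreaRect((w[:,:2]*1000).astype(np.float32)))
print(s['position'])
E
python3 look.py w2.png
```

```text
0 [0.4628766 0.2079892] ((462.5415954589844, 208.26454162597656), 28.03426742553711) 2726
1 [0.5292922 0.1933964] ((529.5586547851562, 193.94813537597656), 27.59208869934082) 3448
2 [0.5957078 0.1788036] ((596.1348266601562, 179.6503143310547), 27.977733612060547) 4479
stand ((501.13995361328125, 120.14661407470703), (236.9259033203125, 218.81317138671875), 77.91574096679688)
[0.46214066 0.20157518 0.12811877]
```

View pics/w2.png

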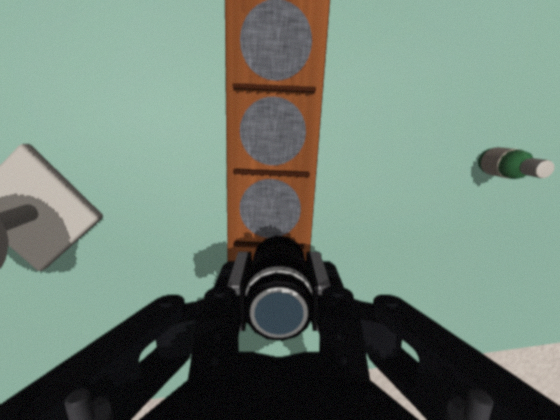

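Emit:
drive_tool:
  deltas:
    - {"tx": 0, "ty": -0.65, "tz": 1, "twist": 0, "fingers": 1}
    - {"tx": 0, "ty": 0, "tz": 2, "twist": 0, "fingers": 1}
    - {"tx": 0, "ty": 0, "tz": 2.5, "twist": 0, "fingers": 1}
    - {"tx": 0, "ty": 0, "tz": 2, "twist": 0, "fingers": 1}
    - {"tx": 0, "ty": 0, "tz": 1, "twist": 0, "fingers": 1}
    - {"tx": 0, "ty": 0, "tz": 0.5, "twist": 0, "fingers": 1}
    - {"tx": 0, "ty": 0, "tz": 0.4, "twist": 0, "fingers": 1}
    - {"tx": 0, "ty": 0, "tz": 0.2, "twist": 0, "fingers": 1}
    - {"tx": 0, "ty": 0, "tz": 0.2, "twist": 0, "fingers": 1}
    - {"tx": 0, "ty": 0, "tz": 0, "twist": 0, "fingers": 1}

```text
time_s: 8.82
position: [0.4634, 0.2089, 0.0304]
orientation: [-0.0, 0.996, -0.086, 0.0]
force: [-0.0, 0.7, -0.3]
width: 0.0289
gripper_force: 39.6
```

Emit:
drive_tool:
  deltas:
    - {"tx": 0, "ty": 0, "tz": 0.1, "twist": 0, "fingers": 1}
    - {"tx": 0, "ty": 0, "tz": 0.1, "twist": 0, "fingers": 1}
    - {"tx": 0, "ty": 0, "tz": 0, "twist": 0, "fingers": 1}

```text
time_s: 9.2
position: [0.4636, 0.2089, 0.0291]
orientation: [-0.0, 0.996, -0.086, 0.0]
force: [-2.4, 0.2, 5.4]
width: 0.0291
gripper_force: 40.0
```

Emit:
drive_tool:
  deltas:
    - {"tx": 0, "ty": 0, "tz": 0, "twist": 0, "fingers": 0.6}
    - {"tx": 0, "ty": 0, "tz": 0, "twist": 0, "fingers": 0.4}
    - {"tx": 0, "ty": 0, "tz": 0, "twist": 0, "fingers": 0}
    - {"tx": 0, "ty": 0, "tz": 0, "twist": 0, "fingers": 0}
    - {"tx": 0, "ty": 0, "tz": -1, "twist": 0, "fingers": 0}
    - {"tx": 0, "ty": 0, "tz": -3, "twist": 0, "fingers": 0}
    - {"tx": 0, "ty": 0, "tz": -4, "twist": 0, "fingers": 0}
    - {"tx": 0, "ty": 0, "tz": -3, "twist": 0, "fingers": 0}
    - {"tx": 0, "ty": 0, "tz": -2, "twist": 0, "fingers": 0}
    - {"tx": 0.4, "ty": 1, "tz": 0, "twist": 0, "fingers": 0}

```text
time_s: 10.45
position: [0.4673, 0.199, 0.161]
orientation: [-0.001, 0.996, -0.086, 0.002]
force: [0.3, 0.5, 0.2]
width: 0.0855
gripper_force: 0.0
```

Emit:
drive_tool:
  deltas:
    - {"tx": 1, "ty": 3, "tz": 0, "twist": 0, "fingers": 0}
    - {"tx": 1.3, "ty": 4, "tz": 0, "twist": 0, "fingers": 0}
    - {"tx": 1.3, "ty": 4, "tz": 0, "twist": 0, "fingers": 0}
    - {"tx": 1.3, "ty": 4, "tz": 0, "twist": 0, "fingers": 0}
    - {"tx": 1.3, "ty": 4, "tz": 0, "twist": 0, "fingers": 0}
    - {"tx": 1.3, "ty": 4, "tz": 0, "twist": 0, "fingers": 0}
    - {"tx": 1.3, "ty": 4, "tz": 0, "twist": 0, "fingers": 0}
    - {"tx": 1.2, "ty": 4, "tz": 0, "twist": 0, "fingers": 0}
    - {"tx": 1, "ty": 3, "tz": 0, "twist": 0, "fingers": 0}
    - {"tx": 0, "ty": 1, "tz": 0, "twist": 0, "fingers": 0}

```text
time_s: 11.7
position: [0.5129, -0.1673, 0.1571]
orientation: [-0.0, 0.996, -0.087, -0.001]
force: [-1.0, -0.3, 0.4]
width: 0.0855
gripper_force: 0.0
```

```bash
python3 - <<'E'
from h import *
s,v=snap('top'); P=cloud(v); save(v['img'],'top2.png'); print(s['position'],s['orientation'])
print('slim',circ(P,.4627,.208,.068)); print('stout',circ(P,.514,-.165,.062))
s,v=snap('wrist'); P=wcloud(s,v)
for n,x,y,h in [('stout',.514,-.165,.062),('tall',.581,-.1785,.082),('nosed',.652,-.187,.078)]: print(n,circ(P,x,y,h))
E
```

```text
[ 0.51289778 -0.16734106  0.15706862] [-1.13525231e-04  9.96169925e-01 -8.74334673e-02 -9.25864755e-04]
slim [461.  207.5  15.1  69.5]
stout [ 521.  -149.1   14.1   62.8]
stout [ 514.5 -164.9   24.2   62.9]
tall [ 581.4 -178.5   19.9   82.9]
nosed [ 653.  -188.3   11.    78.8]
```

Emit:
drive_tool:
  deltas:
    - {"tx": 0.1, "ty": -0.25, "tz": 1.5, "twist": 0, "fingers": 0}
    - {"tx": 0, "ty": 0, "tz": 2.5, "twist": 0, "fingers": 0}
    - {"tx": 0, "ty": 0, "tz": 2.5, "twist": 0, "fingers": 0}
    - {"tx": 0, "ty": 0, "tz": 2.5, "twist": 0, "fingers": 0}
    - {"tx": 0, "ty": 0, "tz": 2, "twist": 0, "fingers": 0}
    - {"tx": 0, "ty": 0, "tz": 1.5, "twist": 0, "fingers": 0}
    - {"tx": 0, "ty": 0, "tz": 0.8, "twist": 0, "fingers": 0}
    - {"tx": 0, "ty": 0, "tz": 0, "twist": 0, "fingers": 0}

```text
time_s: 12.8
position: [0.5148, -0.1626, 0.0247]
orientation: [-0.0, 0.996, -0.086, -0.001]
force: [0.4, 0.5, 0.4]
width: 0.0854
gripper_force: 0.0
```

Emit:
drive_tool:
  deltas:
    - {"tx": 0, "ty": 0, "tz": 0, "twist": 0, "fingers": 0.2}
    - {"tx": 0, "ty": 0, "tz": 0, "twist": 0, "fingers": 0.35}
    - {"tx": 0, "ty": 0, "tz": 0, "twist": 0, "fingers": 0.45}
    - {"tx": 0, "ty": 0, "tz": 0, "twist": 0, "fingers": 0.55}
    - {"tx": 0, "ty": 0, "tz": 0, "twist": 0, "fingers": 1}
    - {"tx": 0, "ty": 0, "tz": 0, "twist": 0, "fingers": 1}
    - {"tx": 0, "ty": 0, "tz": 0, "twist": 0, "fingers": 1}
    - {"tx": 0, "ty": 0, "tz": 0, "twist": 0, "fingers": 1}

```text
time_s: 13.8
position: [0.5159, -0.1635, 0.0263]
orientation: [0.0, 0.996, -0.086, 0.001]
force: [-0.9, 0.4, 6.0]
width: 0.0467
gripper_force: 40.8
```

Emit:
drive_tool:
  deltas:
    - {"tx": 0, "ty": 0, "tz": -0.5, "twist": 0, "fingers": 1}
    - {"tx": 0, "ty": 0, "tz": -1.5, "twist": 0, "fingers": 1}
    - {"tx": 0, "ty": 0, "tz": -2.5, "twist": 0, "fingers": 1}
    - {"tx": 0, "ty": 0, "tz": -2.5, "twist": 0, "fingers": 1}
    - {"tx": 0, "ty": 0, "tz": -2, "twist": 0, "fingers": 1}
    - {"tx": 0, "ty": 0, "tz": -1, "twist": 0, "fingers": 1}
    - {"tx": -0.2, "ty": -1, "tz": 0, "twist": 0, "fingers": 1}
    - {"tx": -0.3, "ty": -2, "tz": 0, "twist": 0, "fingers": 1}
    - {"tx": -0.4, "ty": -3, "tz": 0, "twist": 0, "fingers": 1}

```text
time_s: 14.92
position: [0.5156, -0.1009, 0.124]
orientation: [-0.0, 0.996, -0.087, -0.001]
force: [0.2, -0.2, -0.2]
width: 0.0473
gripper_force: 41.3
```

Emit:
drive_tool:
  deltas:
    - {"tx": -0.45, "ty": -3.5, "tz": 0, "twist": 0, "fingers": 1}
    - {"tx": -0.45, "ty": -3.5, "tz": 0, "twist": 0, "fingers": 1}
    - {"tx": -0.45, "ty": -3.5, "tz": 0, "twist": 0, "fingers": 1}
    - {"tx": -0.45, "ty": -3.5, "tz": 0, "twist": 0, "fingers": 1}
    - {"tx": -0.45, "ty": -3.5, "tz": 0, "twist": 0, "fingers": 1}
    - {"tx": -0.45, "ty": -3.5, "tz": 0, "twist": 0, "fingers": 1}
    - {"tx": -0.45, "ty": -3.5, "tz": 0, "twist": 0, "fingers": 1}
    - {"tx": -0.4, "ty": -3, "tz": 0, "twist": 0, "fingers": 1}
    - {"tx": -0.2, "ty": -1.5, "tz": 0, "twist": 0, "fingers": 1}
    - {"tx": 0, "ty": -0.5, "tz": 0, "twist": 0, "fingers": 1}

```text
time_s: 16.18
position: [0.5294, 0.1955, 0.1245]
orientation: [0.0, 0.996, -0.085, -0.001]
force: [0.4, 0.6, -0.7]
width: 0.0471
gripper_force: 41.3
```

Emit:
drive_tool:
  deltas:
    - {"tx": 0, "ty": 0, "tz": 0, "twist": 0, "fingers": 1}
    - {"tx": 0, "ty": 0, "tz": 2, "twist": 0, "fingers": 1}
    - {"tx": 0, "ty": 0, "tz": 2, "twist": 0, "fingers": 1}
    - {"tx": 0, "ty": 0, "tz": 1, "twist": 0, "fingers": 1}
    - {"tx": 0, "ty": 0, "tz": 0, "twist": 0, "fingers": 1}
    - {"tx": 0, "ty": 0, "tz": 0, "twist": 0, "fingers": 1}

```text
time_s: 16.92
position: [0.5311, 0.1945, 0.0761]
orientation: [-0.0, 0.996, -0.086, 0.001]
force: [0.1, 0.9, -0.6]
width: 0.0472
gripper_force: 41.3
```

Emit:
drive_tool:
  deltas:
    - {"tx": 0, "ty": 0, "tz": 1.5, "twist": 0, "fingers": 1}
    - {"tx": 0, "ty": 0, "tz": 1.5, "twist": 0, "fingers": 1}
    - {"tx": 0, "ty": 0, "tz": 1, "twist": 0, "fingers": 1}
    - {"tx": 0, "ty": 0, "tz": 0.5, "twist": 0, "fingers": 1}
    - {"tx": 0, "ty": 0, "tz": 0.2, "twist": 0, "fingers": 1}
    - {"tx": 0, "ty": 0, "tz": 0.2, "twist": 0, "fingers": 1}
    - {"tx": 0, "ty": 0, "tz": 0.1, "twist": 0, "fingers": 1}
    - {"tx": 0, "ty": 0, "tz": 0, "twist": 0, "fingers": 1}

```text
time_s: 17.92
position: [0.5308, 0.1948, 0.0263]
orientation: [-0.0, 0.996, -0.086, 0.0]
force: [-2.7, -1.0, 4.3]
width: 0.0473
gripper_force: 41.7
```

Emit:
drive_tool:
  deltas:
    - {"tx": 0, "ty": 0, "tz": 0, "twist": 0, "fingers": 0.4}
    - {"tx": 0, "ty": 0, "tz": 0, "twist": 0, "fingers": 0.2}
    - {"tx": 0, "ty": 0, "tz": 0, "twist": 0, "fingers": 0}
    - {"tx": 0, "ty": 0, "tz": 0, "twist": 0, "fingers": 0}
    - {"tx": 0, "ty": 0, "tz": -1, "twist": 0, "fingers": 0}
    - {"tx": 0, "ty": 0, "tz": -3, "twist": 0, "fingers": 0}
    - {"tx": 0, "ty": 0, "tz": -4, "twist": 0, "fingers": 0}
    - {"tx": 0, "ty": 0, "tz": -3, "twist": 0, "fingers": 0}
    - {"tx": 0, "ty": 0, "tz": -2, "twist": 0, "fingers": 0}
    - {"tx": 0.4, "ty": 1, "tz": 0, "twist": 0, "fingers": 0}

```text
time_s: 19.18
position: [0.534, 0.1845, 0.1575]
orientation: [-0.001, 0.996, -0.086, 0.002]
force: [-0.4, -0.5, -0.4]
width: 0.0851
gripper_force: 0.0
```

Emit:
drive_tool:
  deltas:
    - {"tx": 1, "ty": 3, "tz": 0, "twist": 0, "fingers": 0}
    - {"tx": 1.3, "ty": 4, "tz": 0, "twist": 0, "fingers": 0}
    - {"tx": 1.3, "ty": 4, "tz": 0, "twist": 0, "fingers": 0}
    - {"tx": 1.3, "ty": 4, "tz": 0, "twist": 0, "fingers": 0}
    - {"tx": 1.3, "ty": 4, "tz": 0, "twist": 0, "fingers": 0}
    - {"tx": 1.3, "ty": 4, "tz": 0, "twist": 0, "fingers": 0}
    - {"tx": 1.3, "ty": 4, "tz": 0, "twist": 0, "fingers": 0}
    - {"tx": 1.2, "ty": 4, "tz": 0, "twist": 0, "fingers": 0}
    - {"tx": 1, "ty": 3, "tz": 0, "twist": 0, "fingers": 0}
    - {"tx": 0, "ty": 1, "tz": 0, "twist": 0, "fingers": 0}

```text
time_s: 20.42
position: [0.5796, -0.1816, 0.1532]
orientation: [-0.0, 0.996, -0.087, -0.002]
force: [-0.1, 1.6, 0.5]
width: 0.0848
gripper_force: 0.0
```

Emit:
drive_tool:
  deltas:
    - {"tx": 0, "ty": 0, "tz": 2, "twist": 0, "fingers": 0}
    - {"tx": 0, "ty": 0, "tz": 1, "twist": 0, "fingers": 0}
    - {"tx": 0, "ty": 0, "tz": 0, "twist": 0, "fingers": 0}
    - {"tx": 0, "ty": 0, "tz": 0, "twist": 0, "fingers": 0}

```text
time_s: 20.92
position: [0.581, -0.1788, 0.1252]
orientation: [-0.0, 0.996, -0.086, -0.0]
force: [0.7, 0.3, 0.4]
width: 0.0857
gripper_force: 0.0
```

```bash
python3 - <<'E'
from h import *
s,v=snap('top'); P=cloud(v); print(s['position'],s['orientation'])
print('slim',circ(P,.4627,.208,.068)); print('stout',circ(P,.5295,.194,.062))
s,v=snap('wrist'); P=wcloud(s,v)
for n,x,y,h in [('tall',.581,-.1785,.082),('nosed',.652,-.187,.078)]: print(n,circ(P,x,y,h))
E
```

```text
[ 0.58095134 -0.17880365  0.12518998] [-6.67674594e-05  9.96327219e-01 -8.56274584e-02 -8.30866732e-05]
slim [460.6 207.2  15.4  69.4]
stout [528.1 193.   24.3  63.3]
tall [ 581.7 -178.7   20.    82.9]
nosed [ 653.4 -188.    10.8   78.9]
```

Emit:
drive_tool:
  deltas:
    - {"tx": 0.1, "ty": 0, "tz": 1.5, "twist": 0, "fingers": 0}
    - {"tx": 0, "ty": 0, "tz": 2.5, "twist": 0, "fingers": 0}
    - {"tx": 0, "ty": 0, "tz": 2.5, "twist": 0, "fingers": 0}
    - {"tx": 0, "ty": 0, "tz": 1.7, "twist": 0, "fingers": 0}
    - {"tx": 0, "ty": 0, "tz": 1, "twist": 0, "fingers": 0}
    - {"tx": 0, "ty": 0, "tz": 0, "twist": 0, "fingers": 0}

```text
time_s: 21.78
position: [0.5814, -0.1796, 0.0325]
orientation: [-0.0, 0.996, -0.086, -0.001]
force: [0.2, 1.2, 0.6]
width: 0.0854
gripper_force: 0.0
```

Emit:
drive_tool:
  deltas:
    - {"tx": 0, "ty": 0, "tz": 0, "twist": 0, "fingers": 0.25}
    - {"tx": 0, "ty": 0, "tz": 0, "twist": 0, "fingers": 0.4}
    - {"tx": 0, "ty": 0, "tz": 0, "twist": 0, "fingers": 0.5}
    - {"tx": 0, "ty": 0, "tz": 0, "twist": 0, "fingers": 0.6}
    - {"tx": 0, "ty": 0, "tz": 0, "twist": 0, "fingers": 0.7}
    - {"tx": 0, "ty": 0, "tz": 0, "twist": 0, "fingers": 1}
    - {"tx": 0, "ty": 0, "tz": 0, "twist": 0, "fingers": 1}
    - {"tx": 0, "ty": 0, "tz": 0, "twist": 0, "fingers": 1}

```text
time_s: 22.78
position: [0.5826, -0.18, 0.0342]
orientation: [0.0, 0.996, -0.086, 0.001]
force: [0.4, 0.7, 5.8]
width: 0.0393
gripper_force: 40.3
```

Emit:
drive_tool:
  deltas:
    - {"tx": 0, "ty": 0, "tz": -0.5, "twist": 0, "fingers": 1}
    - {"tx": 0, "ty": 0, "tz": -1.5, "twist": 0, "fingers": 1}
    - {"tx": 0, "ty": 0, "tz": -2.5, "twist": 0, "fingers": 1}
    - {"tx": 0, "ty": 0, "tz": -2.5, "twist": 0, "fingers": 1}
    - {"tx": 0, "ty": 0, "tz": -2, "twist": 0, "fingers": 1}
    - {"tx": 0, "ty": 0, "tz": -1, "twist": 0, "fingers": 1}
    - {"tx": -0.2, "ty": -1, "tz": 0, "twist": 0, "fingers": 1}
    - {"tx": -0.3, "ty": -2, "tz": 0, "twist": 0, "fingers": 1}
    - {"tx": -0.4, "ty": -3, "tz": 0, "twist": 0, "fingers": 1}

```text
time_s: 23.9
position: [0.5822, -0.1176, 0.1318]
orientation: [-0.0, 0.996, -0.087, -0.001]
force: [0.9, 1.0, -1.2]
width: 0.0391
gripper_force: 40.3
```

Emit:
drive_tool:
  deltas:
    - {"tx": -0.45, "ty": -3.5, "tz": 0, "twist": 0, "fingers": 1}
    - {"tx": -0.45, "ty": -3.5, "tz": 0, "twist": 0, "fingers": 1}
    - {"tx": -0.45, "ty": -3.5, "tz": 0, "twist": 0, "fingers": 1}
    - {"tx": -0.45, "ty": -3.5, "tz": 0, "twist": 0, "fingers": 1}
    - {"tx": -0.45, "ty": -3.5, "tz": 0, "twist": 0, "fingers": 1}
    - {"tx": -0.45, "ty": -3.5, "tz": 0, "twist": 0, "fingers": 1}
    - {"tx": -0.45, "ty": -3.5, "tz": 0, "twist": 0, "fingers": 1}
    - {"tx": -0.4, "ty": -3, "tz": 0, "twist": 0, "fingers": 1}
    - {"tx": -0.3, "ty": -1.6, "tz": 0, "twist": 0, "fingers": 1}
    - {"tx": 0, "ty": -0.5, "tz": 0, "twist": 0, "fingers": 1}

```text
time_s: 25.15
position: [0.5951, 0.1802, 0.1324]
orientation: [0.0, 0.996, -0.085, -0.001]
force: [0.5, -1.2, -1.5]
width: 0.0392
gripper_force: 40.4
```

Emit:
drive_tool:
  deltas:
    - {"tx": 0, "ty": 0, "tz": 0, "twist": 0, "fingers": 1}
    - {"tx": 0, "ty": 0, "tz": 2, "twist": 0, "fingers": 1}
    - {"tx": 0, "ty": 0, "tz": 2, "twist": 0, "fingers": 1}
    - {"tx": 0, "ty": 0, "tz": 1, "twist": 0, "fingers": 1}
    - {"tx": 0, "ty": 0, "tz": 0, "twist": 0, "fingers": 1}
    - {"tx": 0, "ty": 0, "tz": 0, "twist": 0, "fingers": 1}

```text
time_s: 25.9
position: [0.5966, 0.1791, 0.0835]
orientation: [-0.0, 0.996, -0.086, 0.0]
force: [-0.2, 0.5, -0.4]
width: 0.0389
gripper_force: 40.4
```

Good; lower about 5 cm to z ≈ 0.034.

Emit:
drive_tool:
  deltas:
    - {"tx": 0, "ty": 0, "tz": 1.5, "twist": 0, "fingers": 1}
    - {"tx": 0, "ty": 0, "tz": 1.5, "twist": 0, "fingers": 1}
    - {"tx": 0, "ty": 0, "tz": 1, "twist": 0, "fingers": 1}
    - {"tx": 0, "ty": 0, "tz": 0.4, "twist": 0, "fingers": 1}
    - {"tx": 0, "ty": 0, "tz": 0.2, "twist": 0, "fingers": 1}
    - {"tx": 0, "ty": 0, "tz": 0.2, "twist": 0, "fingers": 1}
    - {"tx": 0, "ty": 0, "tz": 0.15, "twist": 0, "fingers": 1}
    - {"tx": 0, "ty": 0, "tz": 0, "twist": 0, "fingers": 1}

```text
time_s: 26.9
position: [0.5966, 0.1791, 0.0342]
orientation: [-0.0, 0.996, -0.086, 0.0]
force: [-0.9, -0.1, -0.1]
width: 0.0388
gripper_force: 40.3
```

Emit:
drive_tool:
  deltas:
    - {"tx": 0, "ty": 0, "tz": 0.1, "twist": 0, "fingers": 1}
    - {"tx": 0, "ty": 0, "tz": 0.1, "twist": 0, "fingers": 1}
    - {"tx": 0, "ty": 0, "tz": 0, "twist": 0, "fingers": 1}

```text
time_s: 27.28
position: [0.5967, 0.1792, 0.0342]
orientation: [-0.0, 0.996, -0.086, 0.0]
force: [-4.6, -0.5, 11.3]
width: 0.0393
gripper_force: 41.4
```

Emit:
drive_tool:
  deltas:
    - {"tx": 0, "ty": 0, "tz": -0.1, "twist": 0, "fingers": 1}
    - {"tx": 0, "ty": 0, "tz": 0, "twist": 0, "fingers": 0.45}
    - {"tx": 0, "ty": 0, "tz": 0, "twist": 0, "fingers": 0.25}
    - {"tx": 0, "ty": 0, "tz": 0, "twist": 0, "fingers": 0}
    - {"tx": 0, "ty": 0, "tz": 0, "twist": 0, "fingers": 0}
    - {"tx": 0, "ty": 0, "tz": -1, "twist": 0, "fingers": 0}
    - {"tx": 0, "ty": 0, "tz": -3, "twist": 0, "fingers": 0}
    - {"tx": 0, "ty": 0, "tz": -4, "twist": 0, "fingers": 0}
    - {"tx": 0, "ty": 0, "tz": -3, "twist": 0, "fingers": 0}
    - {"tx": 0, "ty": 0, "tz": -1, "twist": 0, "fingers": 0}

```text
time_s: 28.52
position: [0.598, 0.1795, 0.1562]
orientation: [-0.001, 0.996, -0.086, 0.003]
force: [0.2, 0.4, 0.2]
width: 0.0854
gripper_force: 0.0
```

Emit:
drive_tool:
  deltas:
    - {"tx": 0.5, "ty": 1, "tz": 0, "twist": 0, "fingers": 0}
    - {"tx": 1.2, "ty": 3.2, "tz": 0, "twist": 0, "fingers": 0}
    - {"tx": 1.5, "ty": 4.5, "tz": 0, "twist": 0, "fingers": 0}
    - {"tx": 1.5, "ty": 4.5, "tz": 0, "twist": 0, "fingers": 0}
    - {"tx": 1.5, "ty": 4.5, "tz": 0, "twist": 0, "fingers": 0}
    - {"tx": 1.5, "ty": 4.5, "tz": 0, "twist": 0, "fingers": 0}
    - {"tx": 1.5, "ty": 4.5, "tz": 0, "twist": 0, "fingers": 0}
    - {"tx": 1.5, "ty": 4.5, "tz": 0, "twist": 0, "fingers": 0}
    - {"tx": 1.2, "ty": 3, "tz": 0, "twist": 0, "fingers": 0}
    - {"tx": 0, "ty": 1, "tz": 0, "twist": 0, "fingers": 0}

```text
time_s: 29.78
position: [0.6516, -0.1905, 0.1502]
orientation: [-0.0, 0.996, -0.088, -0.002]
force: [-0.4, 0.4, 0.2]
width: 0.0852
gripper_force: 0.0
```

Emit:
drive_tool:
  deltas:
    - {"tx": 0, "ty": 0, "tz": 2, "twist": 0, "fingers": 0}
    - {"tx": 0, "ty": 0, "tz": 1, "twist": 0, "fingers": 0}
    - {"tx": 0, "ty": 0, "tz": 0, "twist": 0, "fingers": 0}
    - {"tx": 0, "ty": 0, "tz": 0, "twist": 0, "fingers": 0}

```text
time_s: 30.28
position: [0.6531, -0.1872, 0.1227]
orientation: [-0.0, 0.996, -0.086, -0.0]
force: [-0.2, 0.8, 0.1]
width: 0.0852
gripper_force: 0.0
```

```bash
python3 - <<'E'
from h import *
s,v=snap('top'); P=cloud(v); print(s['position'],s['orientation'])
print('slim',circ(P,.4627,.208,.068)); print('stout',circ(P,.5295,.194,.062)); print('tall',circ(P,.596,.179,.082))
s,v=snap('wrist'); P=wcloud(s,v)
print('nosed',circ(P,.652,-.187,.078))
E
```

```text
[ 0.65305667 -0.18718799  0.1227361 ] [-5.26780688e-05  9.96332383e-01 -8.55673653e-02 -7.96169463e-05]
slim [461.  207.4  15.3  69.3]
stout [528.  193.1  24.4  63.3]
tall [594.3 178.   20.   83.2]
nosed [ 653.5 -188.4   11.1   78.8]
```

Emit:
drive_tool:
  deltas:
    - {"tx": 0, "ty": 0.1, "tz": 1.5, "twist": 0, "fingers": 0}
    - {"tx": 0, "ty": 0, "tz": 2.5, "twist": 0, "fingers": 0}
    - {"tx": 0, "ty": 0, "tz": 2.5, "twist": 0, "fingers": 0}
    - {"tx": 0, "ty": 0, "tz": 2.3, "twist": 0, "fingers": 0}
    - {"tx": 0, "ty": 0, "tz": 1.2, "twist": 0, "fingers": 0}
    - {"tx": 0, "ty": 0, "tz": 0, "twist": 0, "fingers": 0}

```text
time_s: 31.12
position: [0.6519, -0.1889, 0.0213]
orientation: [-0.0, 0.996, -0.086, -0.001]
force: [0.2, -1.2, -0.1]
width: 0.0854
gripper_force: 0.0
```

Emit:
drive_tool:
  deltas:
    - {"tx": 0, "ty": 0, "tz": 0, "twist": 0, "fingers": 0.25}
    - {"tx": 0, "ty": 0, "tz": 0, "twist": 0, "fingers": 0.4}
    - {"tx": 0, "ty": 0, "tz": 0, "twist": 0, "fingers": 0.5}
    - {"tx": 0, "ty": 0, "tz": 0, "twist": 0, "fingers": 0.6}
    - {"tx": 0, "ty": 0, "tz": 0, "twist": 0, "fingers": 0.7}
    - {"tx": 0, "ty": 0, "tz": 0, "twist": 0, "fingers": 1}
    - {"tx": 0, "ty": 0, "tz": 0, "twist": 0, "fingers": 1}
    - {"tx": 0, "ty": 0, "tz": 0, "twist": 0, "fingers": 1}

```text
time_s: 32.12
position: [0.6536, -0.1893, 0.0239]
orientation: [0.0, 0.996, -0.086, 0.001]
force: [-0.4, -0.3, 5.5]
width: 0.0393
gripper_force: 40.4
```

Emit:
drive_tool:
  deltas:
    - {"tx": 0, "ty": 0, "tz": -0.5, "twist": 0, "fingers": 1}
    - {"tx": 0, "ty": 0, "tz": -1.5, "twist": 0, "fingers": 1}
    - {"tx": 0, "ty": 0, "tz": -2.5, "twist": 0, "fingers": 1}
    - {"tx": 0, "ty": 0, "tz": -2.5, "twist": 0, "fingers": 1}
    - {"tx": 0, "ty": 0, "tz": -2, "twist": 0, "fingers": 1}
    - {"tx": 0, "ty": 0, "tz": -1, "twist": 0, "fingers": 1}
    - {"tx": -0.2, "ty": -1, "tz": 0, "twist": 0, "fingers": 1}
    - {"tx": -0.3, "ty": -2, "tz": 0, "twist": 0, "fingers": 1}
    - {"tx": -0.4, "ty": -3, "tz": 0, "twist": 0, "fingers": 1}

```text
time_s: 33.25
position: [0.6531, -0.1269, 0.1212]
orientation: [-0.0, 0.996, -0.087, -0.001]
force: [0.4, 0.4, -1.6]
width: 0.0392
gripper_force: 40.3
```

Emit:
drive_tool:
  deltas:
    - {"tx": -0.5, "ty": -3.5, "tz": 0, "twist": 0, "fingers": 1}
    - {"tx": -0.5, "ty": -3.5, "tz": 0, "twist": 0, "fingers": 1}
    - {"tx": -0.5, "ty": -3.5, "tz": 0, "twist": 0, "fingers": 1}
    - {"tx": -0.5, "ty": -3.5, "tz": 0, "twist": 0, "fingers": 1}
    - {"tx": -0.5, "ty": -3.5, "tz": 0, "twist": 0, "fingers": 1}
    - {"tx": -0.5, "ty": -3.5, "tz": 0, "twist": 0, "fingers": 1}
    - {"tx": -0.5, "ty": -3.5, "tz": 0, "twist": 0, "fingers": 1}
    - {"tx": -0.45, "ty": -2.7, "tz": 0, "twist": 0, "fingers": 1}
    - {"tx": -0.3, "ty": -1.3, "tz": 0, "twist": 0, "fingers": 1}
    - {"tx": 0, "ty": -0.5, "tz": 0, "twist": 0, "fingers": 1}

```text
time_s: 34.5
position: [0.6611, 0.1656, 0.1218]
orientation: [0.0, 0.996, -0.085, -0.001]
force: [-0.2, -0.6, -0.8]
width: 0.0393
gripper_force: 40.4
```

Emit:
drive_tool:
  deltas:
    - {"tx": 0, "ty": 0, "tz": 0, "twist": 0, "fingers": 1}
    - {"tx": 0, "ty": 0, "tz": 2, "twist": 0, "fingers": 1}
    - {"tx": 0, "ty": 0, "tz": 2, "twist": 0, "fingers": 1}
    - {"tx": 0, "ty": 0, "tz": 1, "twist": 0, "fingers": 1}
    - {"tx": 0, "ty": 0, "tz": 0, "twist": 0, "fingers": 1}
    - {"tx": 0, "ty": 0, "tz": 0, "twist": 0, "fingers": 1}

```text
time_s: 35.25
position: [0.6626, 0.1645, 0.073]
orientation: [-0.0, 0.996, -0.086, 0.0]
force: [-0.3, -0.5, 0.3]
width: 0.0393
gripper_force: 40.4
```

Emit:
drive_tool:
  deltas:
    - {"tx": 0, "ty": 0, "tz": 1.5, "twist": 0, "fingers": 1}
    - {"tx": 0, "ty": 0, "tz": 1.5, "twist": 0, "fingers": 1}
    - {"tx": 0, "ty": 0, "tz": 1, "twist": 0, "fingers": 1}
    - {"tx": 0, "ty": 0, "tz": 0.4, "twist": 0, "fingers": 1}
    - {"tx": 0, "ty": 0, "tz": 0.2, "twist": 0, "fingers": 1}
    - {"tx": 0, "ty": 0, "tz": 0.2, "twist": 0, "fingers": 1}
    - {"tx": 0, "ty": 0, "tz": 0.2, "twist": 0, "fingers": 1}
    - {"tx": 0, "ty": 0, "tz": 0, "twist": 0, "fingers": 1}

```text
time_s: 36.25
position: [0.6627, 0.1646, 0.0239]
orientation: [-0.0, 0.996, -0.086, 0.001]
force: [-1.4, -0.1, 3.6]
width: 0.0391
gripper_force: 40.5
```

Contact. Release, rise and back off.

Emit:
drive_tool:
  deltas:
    - {"tx": 0, "ty": 0, "tz": 0, "twist": 0, "fingers": 0.45}
    - {"tx": 0, "ty": 0, "tz": 0, "twist": 0, "fingers": 0.25}
    - {"tx": 0, "ty": 0, "tz": 0, "twist": 0, "fingers": 0}
    - {"tx": 0, "ty": 0, "tz": 0, "twist": 0, "fingers": 0}
    - {"tx": 0, "ty": 0, "tz": -1, "twist": 0, "fingers": 0}
    - {"tx": 0, "ty": 0, "tz": -3, "twist": 0, "fingers": 0}
    - {"tx": 0, "ty": 0, "tz": -4, "twist": 0, "fingers": 0}
    - {"tx": 0, "ty": 0, "tz": -4, "twist": 0, "fingers": 0}
    - {"tx": 0, "ty": 0, "tz": -2, "twist": 0, "fingers": 0}
    - {"tx": 0, "ty": 1, "tz": -1, "twist": 0, "fingers": 0}

```text
time_s: 37.5
position: [0.6609, 0.155, 0.1743]
orientation: [-0.0, 0.996, -0.086, 0.001]
force: [0.5, -0.3, -0.3]
width: 0.0856
gripper_force: 0.0
```

Emit:
drive_tool:
  deltas:
    - {"tx": 0, "ty": 3, "tz": 0, "twist": 0, "fingers": 0}
    - {"tx": 0, "ty": 4, "tz": 0, "twist": 0, "fingers": 0}
    - {"tx": 0, "ty": 4, "tz": 0, "twist": 0, "fingers": 0}
    - {"tx": 0, "ty": 4, "tz": 0, "twist": 0, "fingers": 0}
    - {"tx": 0, "ty": 4, "tz": 0, "twist": 0, "fingers": 0}
    - {"tx": 0, "ty": 4, "tz": 0, "twist": 0, "fingers": 0}
    - {"tx": 0, "ty": 2, "tz": 0, "twist": 0, "fingers": 0}
    - {"tx": 0, "ty": 1, "tz": 0, "twist": 0, "fingers": 0}
    - {"tx": 0, "ty": 0, "tz": 0, "twist": 0, "fingers": 0}

```text
time_s: 38.62
position: [0.6156, -0.1013, 0.1723]
orientation: [-0.0, 0.996, -0.086, -0.0]
force: [-0.8, 0.3, -0.5]
width: 0.0857
gripper_force: 0.0
```

```bash
python3 - <<'E'
from h import *
s,v=snap('top'); P=cloud(v); save(v['img'],'end.png')
for n,x,y,h in [('slim',.4627,.208,.068),('stout',.5295,.194,.062),('tall',.596,.179,.082),('nosed',.6625,.165,.078)]: print(n,circ(P,x,y,h))
E
```

```text
slim [461.  207.4  15.3  69.4]
stout [528.6 193.1  24.6  63.2]
tall [594.5 177.9  20.2  83.2]
nosed [661.2 163.2  11.   79.1]
```

View pics/end.png

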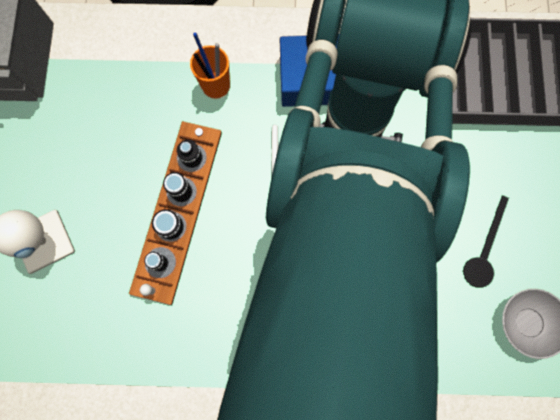

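All four eyepieces stand upright in their seats, from slim at the post (156,261) through stout (167,224) and tall (177,184) to nosed (188,150), each within about 2 mm of centre. The arm is clear.

```bash
python3 -c "
from plant import ctrl; print(ctrl.finish_job())"
```

```text
the job is handed in; nothing more can be done
None
```

All four eyepieces are on the stand in order from the post (slim, stout, tall, nosed), upright and within about 2 mm of their seat centres by the last camera check. I handed the job in after about 39 s of robot time; no verdict came back.

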